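# Hold a flask down on the leak-test stand

## Task

Lift the black dust cover by its knob off the sprung ring of the leak-test stand, stand it upright on the middle of the round cork mat and let go of it. Then set the red-necked flask upright in the ring and press it straight down against the springs until the ring's rim is level with the tops of the three yellow post heads, or a little lower; finish while still holding the flask pressed down there, touching only the flask. Leave the blue-necked flask and the other things on the bench where they are.

Things in the scene. Friction and masses are not known exactly. Their poses are not given: they have to be found in the camera images.
- ring (a joint): how far the sprung ring is pressed down: 0 = up at rest, grows downward, in m; the stop is at 0.024; at 0.020 its rim is level with the tops of the yellow post heads. The springs push up with about 7 N at rest (the flask's own weight does not move it), 13.5 N at 0.020 and 15 N at the stop; the flask's weight (2 to 3.6 N) helps, so about 10 to 12 N more is needed. It springs back up when let go.
- ring_rim (a point): centre of the rim (mouth) of the aluminium funnel ring of the leak-test stand; z up; it moves down with the ring and is 85 mm above the bench at rest. The funnel is 30 mm deep, about 91 mm wide inside at the rim and 63 mm at the bottom, open below. It rides on a grey round base 156 mm across and 14 mm high, fixed to the bench, with three steel posts with coil springs 60 mm from the axis; their yellow heads have their tops 65 mm above the bench.
- cover_knob (a point): grip point of the black dust cover, on the knob's axis, z up. The knob is an upright cylinder 24 mm in diameter and 40 mm tall, its top 16 mm above this point; it stands on a disc 106 mm across and 6 mm thick whose top is 24 mm below this point; a plug 68 mm across reaches 10 mm below the disc. The cover's underside is 40 mm below this point. At the start the disc rests loosely on the ring's rim, plug inside the funnel; it lifts straight off. 70 g.
- mat_top (a point): centre of the top of the round cork mat, 130 mm across, 4 mm thick, fixed to the bench
- red_flask_center (a point): the red-necked flask, closed and rigid: point on its axis half-way up, 65 mm above its underside, z up along the neck. Steel ball body of radius 36 mm (centre 28 mm above the underside) with a flat foot, and a straight red cylindrical neck 30 mm in diameter from 62 to 128 mm above the underside (black top to 130 mm). 0.2 to 0.37 kg. Starts standing on the bench. Seated in the ring, this point is about 24 mm above ring_rim.
- pulley: grooved steel pulley wheel lying flat, 90 mm across, 30 mm high; bystander, leave alone
- blue_flask_center (a point): the other flask, same as the red-necked one but with a blue neck; point on its axis 65 mm above its underside; bystander, leave alone
- tin: green can, 68 mm across, 85 mm high, origin under its centre; bystander, leave alone
- wrench: steel wrench lying flat, about 160 mm long; bystander, leave alone
- bolt: big brass hexagon bolt standing on its head, 53 mm across, 68 mm high; bystander, leave alone
- nut_tray: blue open tray with nuts, 150 x 110 x 60 mm, origin under its centre; bystander, leave alone

How it is judged:
By the outcome, as a careful person would: the job done as asked, in the order asked, and still so for the second after the job is handed in, while the arm keeps its last pose, push and grip.
It also fails if it takes over 58 s, if anything falls off the work surface, if the arm or the gripper's body presses on something with over 40 N, if the wrist force passes 120 N, or if a joint passes its speed limit or range.

## Robot

A 7-joint arm with a two-finger parallel gripper is mounted at the origin on the work surface. World frame = base frame: x ahead of the robot, y to its left, z up, the work surface at z = 0. Lengths are in m, angles in rad, forces in N, time in s.
With the tool pointing down it reaches from about 0.425 to 0.825 m from the base axis. Payload 3.6 kg.
Tool frame: the origin (TCP) lies on the centre line of the jaws, within the pads' length; the fingertips stand robot.nose_length ahead of it and the grasp point (between the pads) lies 6 mm ahead of it (robot.nose_length is the distance from the TCP to the fingertips, in m); y points along the fingers, x is the direction in which the jaws open and shut, and the axes are right-handed (so a half turn about y gives the same grasp; the last joint's range is limited). The gripper opens to 93 mm and grips with 3 to 60 N. Pads are 15 mm wide; open, the fingers measure 128 mm over their backs; the gripper's body (75 mm by 188 mm) begins 65 mm behind the grasp point.
Start: joints at [-1.141, 0.615, -0.013, 1.423, 0.008, 1.103, -0.04], TCP at [0.286, 0.584, 0.206] pointing down, gripper open.
Joint ranges: [-3.12, 3.12], [-0.3, 2.06], [-1.34, 1.32], [0.26, 2.42], [-1.36, 4.5], [0.01, 1.98], [-2.84, 2.84]. Speed limits (rad/s): [2.79, 2.79, 3.14, 3.14, 3.14, 3.14, 3.14].

## Interface

Orientations are given as a unit quaternion [w, x, y, z].
In Python, from cell import robot, grab_frame, recognise, regions_of gives the robot as it stands. The module is installed in compiled form; this text tells all that it offers.
- The arm moves only by the tool play_rows, never from a script. Its arguments are lists of equal length, an entry for each row: "slide": the shift along the world's x, y, z in mm, a list of three; "twist": the turn about the world's z in degrees; "grip": the finger opening in mm, from 0 to 93. In form: {"slide": [[tx, ty, tz], ...], "twist": [twist, ...], "grip": [grip, ...]}. A call has 1 to 12 rows; each row shifts and turns the commanded pose from where the row before left it; what a row does not reach is not made up. A row lasts 1/8 s, in which the tool goes at most 62.5 mm and 10.7 degrees, less where a joint would pass 70% of its speed; a pose out of reach is approached as far as the arm can. A call is refused whole if a number of a shift passes 62.5 or a number of a turn 10.7, either way. A call with a gripper value outside its range is refused whole. The fingers move at their own pace and stop on an object; "force" is the grip in N (left out, the last holds). Time passes only in rows, so rows that do not move let the fingers close. It gives the time, the measured TCP pose, the force and the opening at its end, in the units of the state.
- robot.observe(): the state, without advancing time (a new reading comes with each control period).
- grab_frame(name): name is "scene" or "side" or "wrist"; returns a dict with "color" (400x640x3 uint8, red, green, blue), "z_map" (400x640 float32, m along the optical axis (not along the pixel's ray), 0 where there is no reading), "vertical_fov" (degrees; the focal length in pixels is half the picture's height over the tangent of half this angle, whatever the lens; pixels are square), "cx", "cy" (the principal point, pixels), "extrinsics" (4x4, takes a point from world to camera coordinates). Camera axes: x right, y up, looking along -z (the intrinsics and any distortion apply to the point x, -y, -z); pixel columns grow to the right and rows downward; lengths in m; the calibration is good to about 2 mm. A picture is of the moment at which its call begins.
- robot.finish_job(): hands the job in, once; it reports no verdict.
Trained networks look in the newest picture that a camera, given by its name, has taken for a name from the list of things; names that differ only in an ending like _2 or _b are one class to them, and where a whole thing is asked for, a point or a joint stands for the part that bears it (a point fixed in the world has none). Each returns a list of dicts, best first, with "confidence" (0 to 1); they miss things now and then, are a little off and sometimes report something else, mostly with a low value. They report only what shows in the picture. A call takes as long as a camera call.
- recognise(label, camera): "centre" ([x, y, z] in m, in world coordinates, good to about 4 mm: the middle of the surface that is visible of it).
- regions_of(label, camera): "pixels" (400x640 bool, what is visible of it).
The state is a dict: "clock": time; "q": joint angles; "dq": joint speeds; "joint_torque": joint torques, N m; "tool_pos": TCP position; "eef_rot": TCP orientation; "force": force on the tool from outside, world axes, zero at the start; "moment": the same for the moment, N m; "width": opening from 0.0 (shut) to 1.0 (fully open).
Only numpy, scipy, OpenCV 4.12 (cv2) and the standard library are available. Lean on these libraries where they do the work, as an engineer would, in place of code of your own. Each camera call takes 0.05 s, during which the arm holds its last target.

## Working session

There is one attempt and no reset: what is moved stays moved. The work goes in short steps, Python scripts to look and compute and a tool call to move; the robot and the scene stay as the last step left them, time stands still between calls to the robot, and variables do not carry over. Pictures are saved under pics/ and viewed, and the job is handed in when it is done.

Besides the shell and the picture viewer there is one more tool, called after "Emit:" as a command line: name --pt "numbers of a row" for each row, then --argument value for the rest. play_rows: Moves the arm, as the interface text tells. Its arguments: {"type":"object","properties":{"slide":{"type":"array","items":{"type":"array","items":{"type":"number"}}},"twist":{"type":"array","items":{"type":"number"}},"grip":{"type":"array","items":{"type":"number"}},"force":{"type":"number"}},"required":["slide","twist","grip"]}

```bash
mkdir -p pics
cat > h.py <<'E'
import numpy as np,cv2
from cell import robot,grab_frame,recognise,regions_of
def K(f):
    fl=200/np.tan(np.radians(f["vertical_fov"])/2); return fl,f["cx"],f["cy"]
def pts(f,mask):
    fl,cx,cy=K(f); v,u=np.nonzero(mask&(f["z_map"]>0)); z=f["z_map"][v,u]
    c=np.c_[(u-cx)/fl*z,-(v-cy)/fl*z,-z,np.ones(len(z))]
    return (np.linalg.inv(f["extrinsics"])@c.T).T[:,:3]
def proj(f,p):
    fl,cx,cy=K(f); c=f["extrinsics"]@np.r_[p,1]; return cx+fl*c[0]/-c[2], cy-fl*c[1]/-c[2]
def save(f,n): cv2.imwrite("pics/"+n,cv2.cvtColor(f["color"],cv2.COLOR_RGB2BGR))
E
python3 - <<'E'
from h import *
print(robot.observe()); print(robot.nose_length)
for c in ["scene","side","wrist"]:
    f=grab_frame(c); save(f,c+"0.png"); print(c,f["vertical_fov"],f["cx"],f["cy"],[k for k in f])
    for n in ["ring_rim","cover_knob","mat_top","red_flask_center","blue_flask_center","tin","bolt","nut_tray","pulley","wrench"]:
        try: print(n,[(np.round(r["centre"],3).tolist(),round(r["confidence"],2)) for r in recognise(n,c)][:3])
        except Exception as e: print(n,e)
E
```

```text
{'clock': 0.0, 'q': array([-1.14150335,  0.61590158, -0.01263419,  1.42489645,  0.00810741,
        1.10338422, -0.04037308]), 'dq': array([-0.00055852, -0.00157696,  0.00122812,  0.00090982, -0.00196312,
       -0.00075996,  0.00102121]), 'joint_torque': array([-2.46497229e-04, -4.58943129e+01,  2.09043687e-01, -1.65744030e+01,
       -6.10745768e-02,  2.03587348e-02,  2.29655579e-04]), 'tool_pos': array([0.28573719, 0.58291259, 0.20519342]), 'eef_rot': array([-0.59953031,  0.60049977,  0.37338483, -0.37489626]), 'force': array([-0.84403062, -0.25145226,  0.08260099]), 'moment': array([ 0.04520574, -0.01509719,  0.03970842]), 'width': 0.9988603276037447}
0.025
scene 47.66112608779901 320.4348005903673 200.8925624914765 ['color', 'z_map', 'vertical_fov', 'cx', 'cy', 'extrinsics']
ring_rim [([0.606, 0.123, 0.064], 0.53)]
cover_knob [([0.578, 0.112, 0.092], 0.65)]
mat_top [([0.476, 0.313, 0.006], 0.95)]
red_flask_center [([0.507, -0.169, 0.054], 0.7)]
blue_flask_center [([0.56, -0.36, 0.057], 0.9)]
tin [([0.711, 0.326, 0.082], 0.67)]
bolt [([0.447, -0.06, 0.028], 0.79)]
nut_tray [([0.6
[... 220 characters left out ...]
5, 0.061], 0.97)]
cover_knob [([0.565, 0.12, 0.088], 0.89)]
mat_top [([0.475, 0.316, 0.001], 0.75)]
red_flask_center [([0.49, -0.167, 0.053], 0.67)]
blue_flask_center [([0.544, -0.354, 0.047], 0.86)]
tin [([0.7, 0.347, 0.074], 0.95)]
bolt [([0.432, -0.048, 0.027], 0.58)]
nut_tray [([0.678, -0.356, 0.038], 0.97), ([0.547, -0.351, 0.048], 0.73)]
pulley [([0.691, -0.196, 0.025], 0.57)]
wrench [([0.708, 0.082, 0.012], 0.6)]
wrist 68.37155440748879 320.06163493916193 201.30072197722956 ['color', 'z_map', 'vertical_fov', 'cx', 'cy', 'extrinsics']
ring_rim []
cover_knob []
mat_top [([0.489, 0.314, 0.007], 0.81)]
red_flask_center []
blue_flask_center []
tin []
bolt []
nut_tray []
pulley []
wrench []
```

View pics/scene0.png

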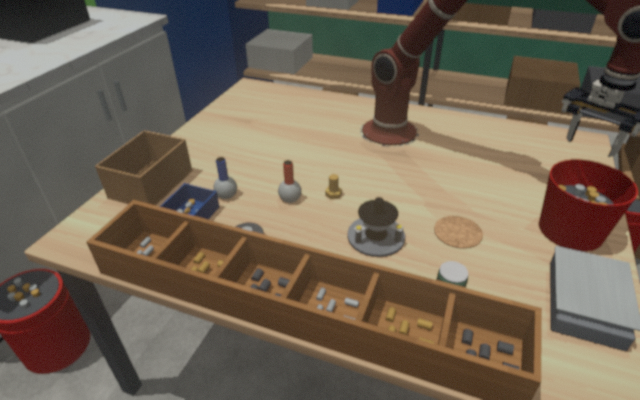

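View pics/side0.png

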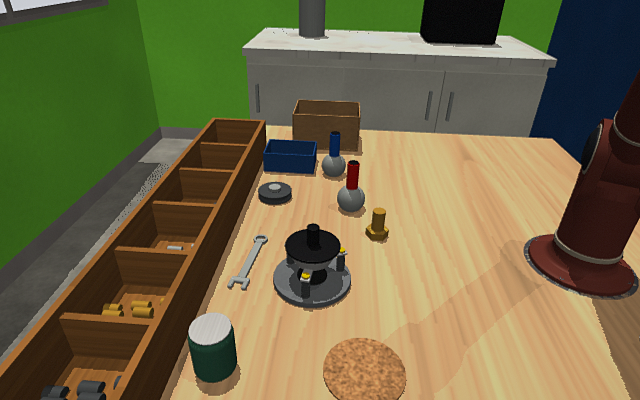

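View pics/wrist0.png

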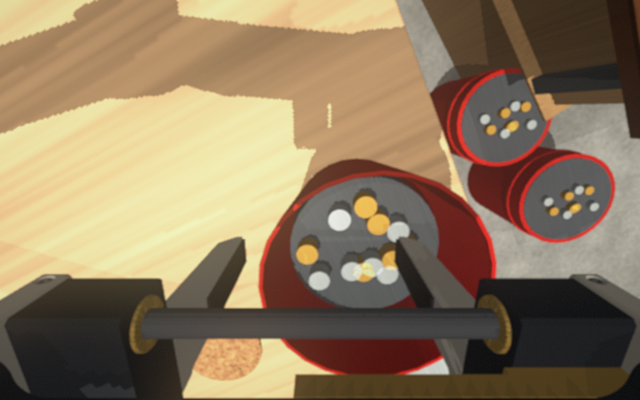

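```bash
cat >> h.py <<'E'
from scipy.optimize import least_squares
def circ(P,r=None):
    x0=[P[:,0].mean(),P[:,1].mean()]+([] if r else [0.03])
    g=lambda p:np.hypot(P[:,0]-p[0],P[:,1]-p[1])-(r or p[2])
    return least_squares(g,x0,loss="soft_l1",f_scale=0.002).x
E
python3 - <<'E'
from h import *
for c in ["side","scene"]:
    f=grab_frame(c)
    A=pts(f,np.ones((400,640),bool)); ok=lambda x,y,r:A[np.hypot(A[:,0]-x,A[:,1]-y)<r]
    print(c,"bench z",np.median(ok(.45,.15,.04)[:,2]))
    S=ok(.57,.12,.1)
    for a,b in [(.01,.018),(.058,.07),(.084,.1),(.1,.125),(.126,.137)]:
        s=S[(S[:,2]>a)&(S[:,2]<b)]
        if len(s)>5: print(a,b,len(s),s.min(0).round(3),s.max(0).round(3),((s.min(0)+s.max(0))/2).round(4), circ(s).round(4), np.median(s[:,2]).round(4))
    s=S[(S[:,2]>.1)&(S[:,2]<.127)]; print("knob r12",circ(s,.012).round(4))
    S=ok(.49,-.17,.06)
    s=S[(S[:,2]>.07)&(S[:,2]<.125)]; print("red neck",len(s),circ(s,.015).round(4),circ(s).round(4),S[:,2].max())
    s=S[(S[:,2]>.01)&(S[:,2]<.055)]
    b=least_squares(lambda p:np.linalg.norm(s-p,axis=1)-.036,[.49,-.17,.028],loss="soft_l1",f_scale=.002).x; print("ball",b.round(4))
    # mat
    for n in ["mat_top"]:
        for r in regions_of(n,c)[:1]:
            m=pts(f,r["pixels"]); print("mat",np.median(m[:,2]),((m.min(0)+m.max(0))/2).round(4),(m.max(0)-m.min(0)).round(3))
print(robot.observe()["clock"])
E
```

```text
side bench z -0.0007359024795321467
0.01 0.018 2256 [0.494 0.048 0.01 ] [0.648 0.188 0.018] [0.571  0.1179 0.014 ] [0.574  0.1214 0.0541] 0.0133
0.058 0.07 264 [0.505 0.076 0.058] [0.63  0.182 0.07 ] [0.5679 0.1285 0.064 ] [ 244.4767 -210.875   322.5287] 0.0625
0.084 0.1 1384 [0.518 0.057 0.084] [0.623 0.164 0.1  ] [0.5707 0.1109 0.0919] [0.571  0.1106 0.0394] 0.0902
0.1 0.125 133 [0.56  0.113 0.1  ] [0.581 0.123 0.125] [0.5706 0.1179 0.1125] [0.5711 0.1101 0.0112] 0.1116
0.126 0.137 87 [0.559 0.1   0.126] [0.581 0.122 0.132] [0.5703 0.1111 0.1288] [0.5706 0.1122 0.0085] 0.1299
knob r12 [0.5712 0.1092]
red neck 239 [ 0.495  -0.1792] [ 30.5101 571.001  571.956 ] 0.13091475245156498
ball [ 0.495  -0.179   0.0266]
mat 0.003386135064281093 [0.4715 0.3052 0.0018] [0.133 0.124 0.009]
scene bench z 0.002426274483124047
0.01 0.018 878 [0.503 0.03  0.01 ] [0.65  0.186 0.018] [0.5768 0.1078 0.014 ] [0.576  0.1017 0.0594] 0.016
0.058 0.07 189 [0.566 0.061 0.058] [0.631 0.178 0.07 ] [0.5986 0.1199 0.0639] [-6.3237 -2.8418  7.5299] 0.0639
0.084 0.1 763 [0.516 0.057 0.085] [0.625 0.16  0.1  ] [0.5702 0.1085 0.0922] [0.5709 0.1082 0.0396] 0.0934
0.1 0.125 70 [0.567 0.097 0.1  ] [0.583 0.12  0.124] [0.5749 0.1085 0.1122] [0.57   0.1083 0.0115] 0.113
0.126 0.137 60 [0.56  0.098 0.126] [0.583 0.12  0.137] [0.5717 0.1092 0.1313] [0.5719 0.1093 0.0088] 0.1329
knob r12 [0.5695 0.1081]
red neck 159 [ 0.4934 -0.1805] [ 0.4944 -0.18    0.0141] 0.13599174422036642
ball [ 0.4929 -0.1808  0.0308]
mat 0.00621366296310244 [0.4676 0.3125 0.0061] [0.136 0.132 0.012]
1.85
```

Run:
```python
from h import *
from scipy.spatial.transform import Rotation as R
q=robot.observe()["eef_rot"]; print(R.from_quat(np.r_[q[1:],q[0]]).as_matrix().round(3))
```

```text
[[ 0.44   0.    -0.898]
 [ 0.898 -0.     0.44 ]
 [-0.    -1.    -0.   ]]
```

Emit:
play_rows --pt "20 -40 10" --pt "30 -60 0" --pt "30 -60 0" --pt "30 -60 0" --pt "30 -60 0" --pt "40 -60 0" --pt "40 -60 0" --pt "35 -40 0" --pt "20 -20 0" --pt "0 0 0" --twist '[0,0,0,0,0,0,0,0,0,0]' --grip '[93,93,93,93,93,93,93,93,93,93]' --force 30

```text
clock: 3.1
tool_pos: [0.5436, 0.1533, 0.2163]
eef_rot: [-0.601, 0.602, 0.373, -0.373]
force: [-0.4, 1.1, -0.3]
width: 1.0
```

Emit:
play_rows --pt "14 -22 0" --pt "13 -21 0" --pt "0 0 0" --pt "0 0 0" --twist '[0,0,0,0]' --grip '[93,93,93,93]'

```text
clock: 3.6
tool_pos: [0.568, 0.1156, 0.2163]
eef_rot: [0.6, -0.599, -0.375, 0.375]
force: [0.3, -0.5, -0.2]
width: 1.004
```

Run:
```python
from h import *
f=grab_frame("wrist"); save(f,"w1.png")
A=pts(f,np.ones((400,640),bool)); S=A[np.hypot(A[:,0]-.571,A[:,1]-.11)<.1]
for a,b in [(.011,.018),(.06,.07),(.084,.1),(.126,.137)]:
    s=S[(S[:,2]>a)&(S[:,2]<b)]
    if len(s)>5: print(a,b,len(s),s.min(0).round(3),s.max(0).round(3),((s.min(0)+s.max(0))/2).round(4),circ(s).round(4),np.median(s[:,2]).round(4))
s=S[(S[:,2]>.1)&(S[:,2]<.127)]; print("knob",len(s),circ(s,.012) if len(s)>5 else 0)
print(robot.observe()["tool_pos"])
```

```text
0.011 0.018 3112 [0.495 0.033 0.011] [0.641 0.187 0.018] [0.5679 0.11   0.0144] [0.5792 0.1059 0.0715] 0.0134
0.06 0.07 403 [0.506 0.063 0.06 ] [0.631 0.179 0.067] [0.5688 0.1211 0.0633] [0.5753 0.1078 0.0627] 0.0641
0.084 0.1 6605 [0.519 0.057 0.086] [0.624 0.162 0.1  ] [0.5718 0.1098 0.0929] [0.5729 0.1092 0.0387] 0.0905
0.126 0.137 475 [0.56  0.098 0.126] [0.583 0.121 0.132] [0.5716 0.1099 0.129 ] [0.5713 0.11   0.0082] 0.1303
knob 153 [0.57243031 0.10945381]
[0.56805581 0.11567877 0.21634742]
```

View pics/w1.png

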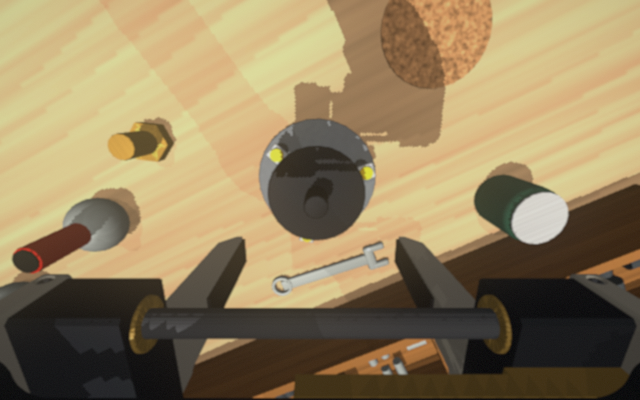

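Emit:
play_rows --pt "3.5 -5.5 0" --pt "0 0 -30" --pt "0 0 -30" --pt "0 0 -24" --pt "0 0 -10" --pt "0 0 0" --twist '[0,0,0,0,0,0]' --grip '[93,93,93,93,93,93]'

```text
clock: 4.4
tool_pos: [0.5726, 0.1077, 0.1221]
eef_rot: [0.6, -0.6, -0.374, 0.374]
force: [-0.3, 0.7, -0.0]
width: 1.001
```

Emit:
play_rows --pt "-1 2 0" --pt "0 0 0" --pt "0 0 0" --pt "0 0 0" --pt "0 0 0" --pt "0 0 0" --pt "0 0 0" --pt "0 0 20" --pt "0 0 30" --pt "0 0 30" --pt "0 0 0" --twist '[0,0,0,0,0,0,0,0,0,0,0]' --grip '[60,35,22,20,20,20,20,20,20,20,20]' --force 30

```text
clock: 5.78
tool_pos: [0.5734, 0.1098, 0.2047]
eef_rot: [-0.599, 0.601, 0.376, -0.372]
force: [0.3, 0.2, -0.3]
width: 0.215
```

Run:
```python
from h import *
f=grab_frame("side"); save(f,"s1.png")
A=pts(f,np.ones((400,640),bool))
S=A[np.hypot(A[:,0]-.571,A[:,1]-.11)<.1]
for a,b in [(.011,.017),(.06,.069),(.08,.09)]:
    s=S[(S[:,2]>a)&(S[:,2]<b)]
    if len(s)>5: print(a,b,len(s),((s.min(0)+s.max(0))/2).round(4),(s.max(0)-s.min(0)).round(4),circ(s).round(4))
g=grab_frame("wrist"); save(g,"w2.png")
B=pts(g,regions_of("mat_top","wrist")[0]["pixels"]) if regions_of("mat_top","wrist") else None
if B is not None: print(((B.min(0)+B.max(0))/2).round(4),(B.max(0)-B.min(0)).round(4))
# mat by colour from side with circle boundary
r=regions_of("mat_top","side")
m=r[0]["pixels"].astype(np.uint8); e=(m-cv2.erode(m,np.ones((3,3),np.uint8)))>0; e[395:]=0
P=pts(f,e); P=P[P[:,2]<.02]; print("side mat r65",circ(P,.065).round(4),circ(P).round(4))
g=grab_frame("scene");r=regions_of("mat_top","scene")
m=r[0]["pixels"].astype(np.uint8); e=(m-cv2.erode(m,np.ones((3,3),np.uint8)))>0
P=pts(g,e); P=P[P[:,2]<.02]; print("scene mat",circ(P,.065).round(4),circ(P).round(4))
```

```text
0.011 0.017 2164 [0.5713 0.1173 0.014 ] [0.1537 0.1404 0.006 ] [0.5736 0.1202 0.0543]
0.06 0.069 197 [0.5553 0.1291 0.0645] [0.0995 0.1001 0.0089] [ 315.2239 -269.733   414.5447]
0.08 0.09 591 [0.5705 0.1107 0.0852] [0.1048 0.1038 0.0096] [0.5708 0.1151 0.0424]
[0.4832 0.3142 0.0026] [0.1068 0.1296 0.0084]
side mat r65 [0.4718 0.3158] [0.4719 0.3152 0.0641]
scene mat [0.4719 0.3125] [0.4721 0.3126 0.0637]
```

View pics/s1.png

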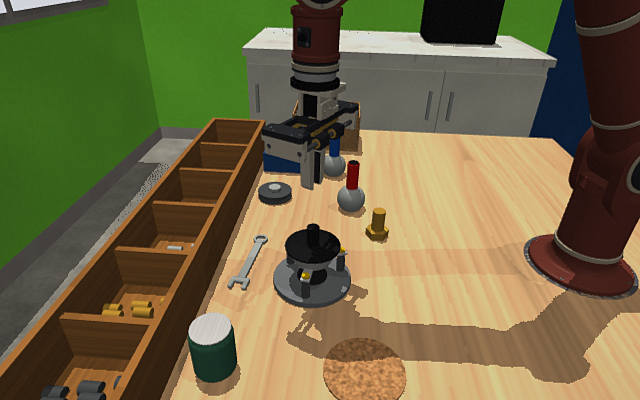

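View pics/w2.png

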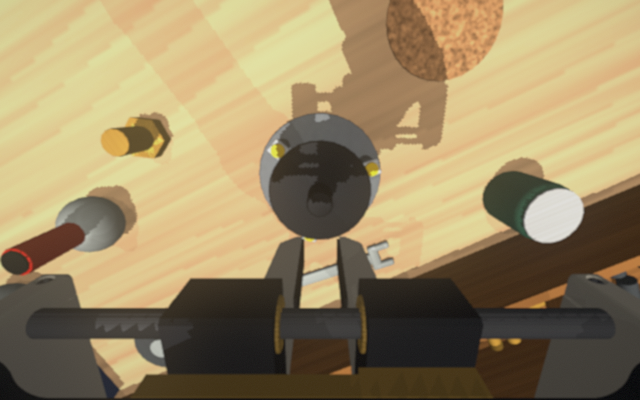

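Run:
```python
from h import *
f=grab_frame("side")
o=robot.observe(); t=o["tool_pos"]; print(t,o["width"])
print("tip proj",proj(f,t-[0,0,.025]),"TCP",proj(f,t))
m=np.zeros((400,640),bool); m[165:190,300:325]=1
P=pts(f,m); P=P[P[:,0]<.75]; P=P[(P[:,2]>.1)]; 
i=P[:,2]<P[:,2].min()+.01; print(P[i].mean(0),P[i].min(0),P[i].max(0))
g=grab_frame("scene"); print("scene tip",proj(g,t-[0,0,.025])); save(g,"c1.png")
w=grab_frame("wrist"); print("wrist tip",proj(w,t-[0,0,.025]), "knob",proj(w,[.5715,.11,.131]))
```

```text
[0.57126435 0.10942328 0.20143287] 0.22043653407109043
tip proj (np.float64(313.00754375122546), np.float64(204.90716698541306)) TCP (np.float64(313.2697990651596), np.float64(192.78259169181308))
[0.56641961 0.10692178 0.21770928] [0.55390429 0.09332478 0.21176329] [0.58817171 0.13257209 0.22166287]
scene tip (np.float64(380.41868109280136), np.float64(185.40350330602197))
wrist tip (np.float64(319.9490194245101), np.float64(225.05050770192693)) knob (np.float64(320.66959566575656), np.float64(205.83590731694818))
```

View pics/c1.png

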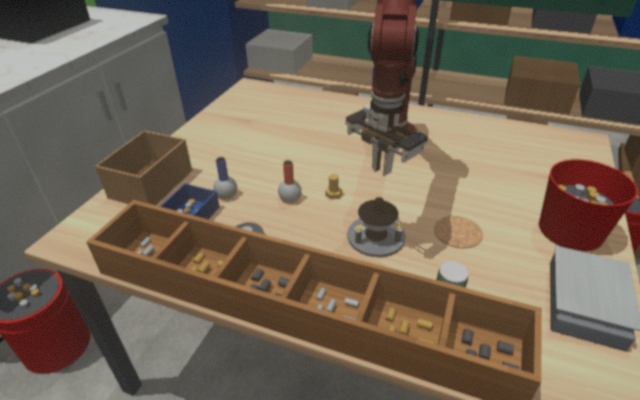

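Run:
```python
from h import *
f=grab_frame("side"); w=grab_frame("wrist"); t=robot.observe()["tool_pos"]; print(t, robot.observe()["width"])
for n,x in (("side",f),("wrist",w)):
    A=pts(x,np.ones((400,640),bool)); A=A[(np.hypot(A[:,0]-t[0],A[:,1]-t[1])<.07)&(A[:,2]>.145)&(A[:,2]<.3)]
    print(n,np.percentile(A[:,2],[0,.5,1,5]),len(A)); i=A[:,2]<A[:,2].min()+.012; print(A[i].mean(0),A[i].min(0),A[i].max(0))
    A=pts(x,np.ones((400,640),bool)); B=A[(np.hypot(A[:,0]-.5715,A[:,1]-.11)<.03)&(A[:,2]>.1)&(A[:,2]<.15)];print("knob",B.max(0),B.mean(0),len(B))
c=np.vstack([f["color"][120:300,220:400]]); cv2.imwrite("pics/z1.png",cv2.cvtColor(cv2.resize(c,(720,600)),cv2.COLOR_RGB2BGR))
print(np.linalg.inv(w["extrinsics"]).round(3))
```

```text
[0.57165262 0.10950374 0.20208277] 0.21482130192688728
side [0.21248822 0.21349734 0.21452557 0.21872244] 769
[0.56912804 0.11255183 0.21931413] [0.55411033 0.08928016 0.21248822] [0.58957962 0.13574696 0.22443701]
knob [0.58161886 0.12299747 0.1315031 ] [0.57056784 0.1166772  0.11936241] 225
wrist [0.2129673  0.21501131 0.21614934 0.22081799] 3832
[0.56653398 0.11242105 0.22013484] [0.55460718 0.091748   0.2129673 ] [0.58476847 0.13416333 0.22491843]
knob [0.58315544 0.12157286 0.1323094 ] [0.56932842 0.11092769 0.12632198] 693
[[ 0.44  -0.857 -0.268  0.498]
 [ 0.898  0.42   0.131  0.145]
 [ 0.    -0.298  0.954  0.38 ]
 [ 0.     0.     0.     1.   ]]
```

View pics/z1.png

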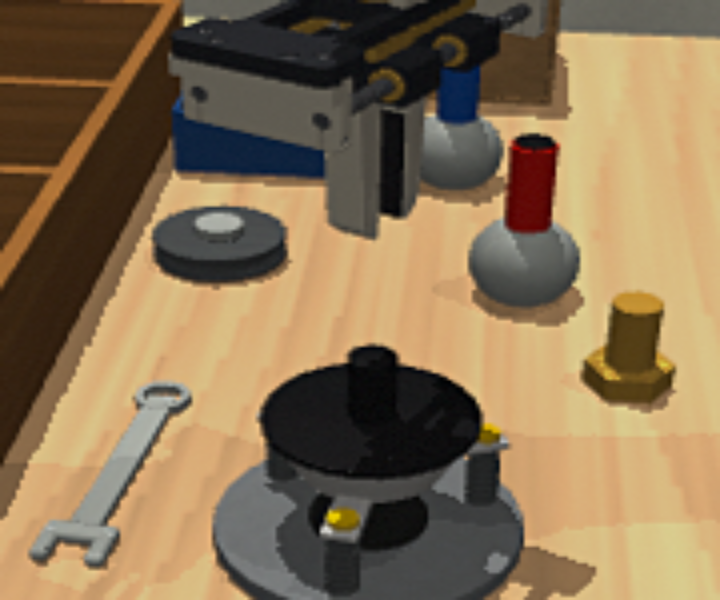

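The side and wrist depth maps agree that the fingertips are about 11 mm above the reported TCP, not 25 mm below it. At z = 0.122 the jaws therefore closed just above the knob, and nothing in the scene moved. From here I'll use the fingertip height the cameras give.

Emit:
play_rows --pt "0 0 0" --pt "0 0 0" --pt "0 0 -30" --pt "0 0 -30" --pt "0 0 -30" --pt "0 0 -12" --pt "0 0 -7" --pt "0 0 0" --twist '[0,0,0,0,0,0,0,0]' --grip '[93,93,93,93,93,93,93,93]'

```text
clock: 7.38
tool_pos: [0.5721, 0.1096, 0.0937]
eef_rot: [-0.6, 0.6, 0.374, -0.374]
force: [-0.2, -0.3, -0.3]
width: 0.99
```

Run:
```python
from h import *
f=grab_frame("side"); w=grab_frame("wrist"); t=robot.observe()["tool_pos"]; print(t,robot.observe()["force"])
c=np.hstack([f["color"][120:300,220:400]]); cv2.imwrite("pics/z2.png",cv2.cvtColor(cv2.resize(c,(720,600)),cv2.COLOR_RGB2BGR)); save(w,"w3.png")
```

```text
[0.57250978 0.10966214 0.0943261 ] [-0.95830763 -0.01181724  0.08217737]
```

View pics/z2.png

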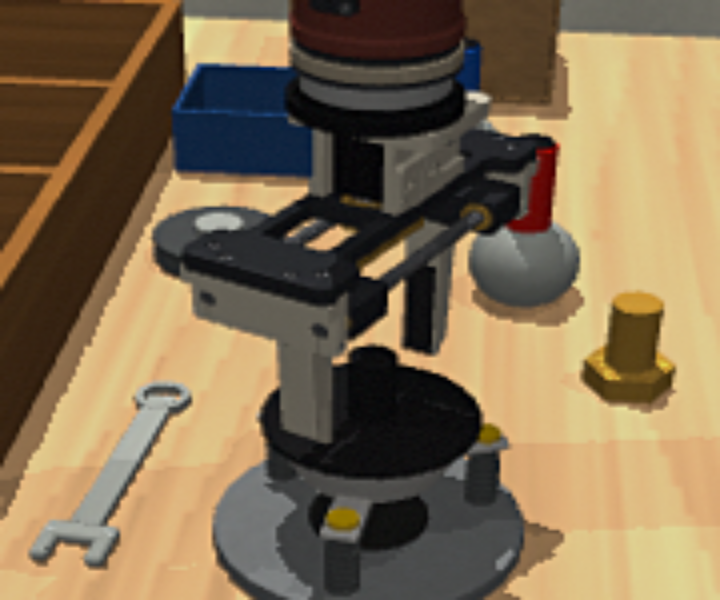

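View pics/w3.png

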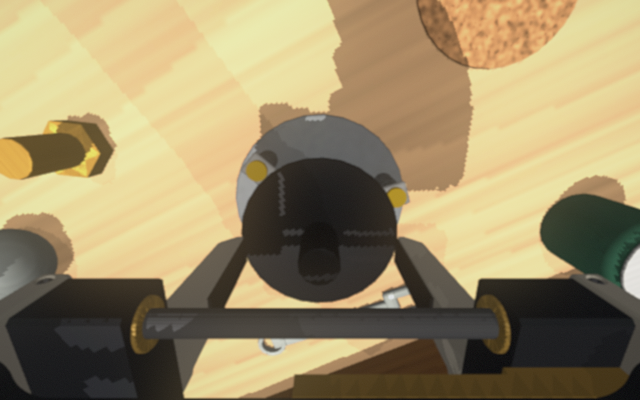

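Emit:
play_rows --pt "0 0 -7" --pt "0 0 0" --pt "0 0 0" --pt "0 0 0" --pt "0 0 0" --pt "0 0 0" --pt "0 0 0" --pt "0 0 0" --twist '[0,0,0,0,0,0,0,0]' --grip '[93,60,30,15,15,15,15,15]' --force 30

```text
clock: 8.48
tool_pos: [0.5718, 0.1095, 0.0864]
eef_rot: [-0.6, 0.6, 0.374, -0.374]
force: [-0.3, 0.1, -1.0]
width: 0.3
```

Emit:
play_rows --pt "0 0 0" --pt "0 0 0" --pt "0 0 0" --twist '[0,0,0]' --grip '[15,15,15]'

```text
clock: 8.85
tool_pos: [0.5717, 0.1095, 0.0863]
eef_rot: [-0.6, 0.6, 0.374, -0.374]
force: [-0.5, 1.1, 0.2]
width: 0.255
```

Emit:
play_rows --pt "0 0 10" --pt "0 0 25" --pt "0 0 30" --pt "0 0 20" --pt "0 0 0" --twist '[0,0,0,0,0]' --grip '[15,15,15,15,15]'

```text
clock: 9.48
tool_pos: [0.573, 0.1097, 0.1734]
eef_rot: [-0.6, 0.601, 0.376, -0.373]
force: [-0.3, 1.1, -1.6]
width: 0.253
```

Run:
```python
from h import *
f=grab_frame("side"); o=robot.observe(); t=o["tool_pos"]; print(t,o["force"],o["width"])
c=f["color"][100:300,190:430]; cv2.imwrite("pics/z3.png",cv2.cvtColor(cv2.resize(c,(720,600)),cv2.COLOR_RGB2BGR))
A=pts(f,np.ones((400,640),bool)); S=A[np.hypot(A[:,0]-.571,A[:,1]-.11)<.1]
for a,b in [(.011,.017),(.06,.068),(.08,.09),(.16,.18)]:
    s=S[(S[:,2]>a)&(S[:,2]<b)]
    if len(s)>5: print(a,b,len(s),((s.min(0)+s.max(0))/2).round(4),(s.max(0)-s.min(0)).round(4),circ(s).round(4))
```

```text
[0.57191394 0.1095536  0.17196588] [-0.97177759 -1.01663389 -0.80300657] 0.2492635397369885
0.011 0.017 2432 [0.5711 0.1104 0.014 ] [0.1532 0.1557 0.006 ] [0.5738 0.1124 0.0578]
0.06 0.068 396 [0.5666 0.1239 0.064 ] [0.1185 0.1106 0.008 ] [0.5686 0.1151 0.0421]
0.08 0.09 333 [0.5709 0.1105 0.0832] [0.098  0.1002 0.0063] [0.571  0.1111 0.047 ]
0.16 0.18 1239 [0.5726 0.113  0.1757] [0.1035 0.1028 0.0085] [0.5731 0.112  0.0403]
```

View pics/z3.png

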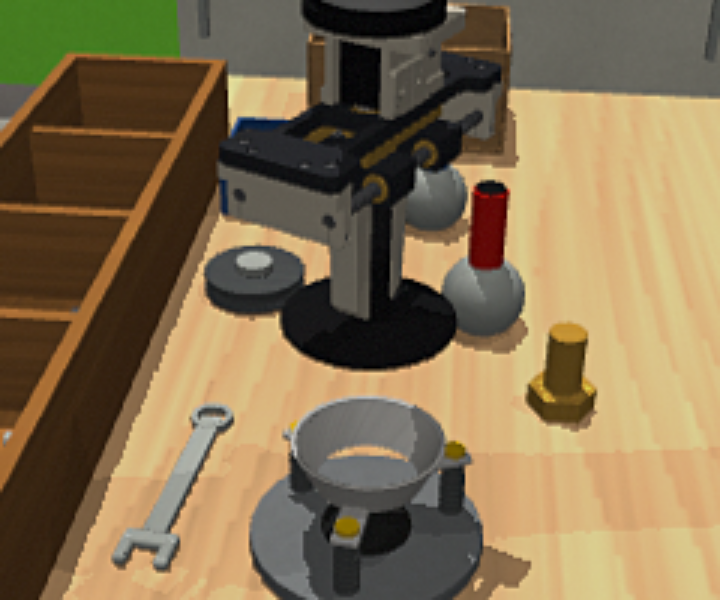

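Emit:
play_rows --pt "-12 26 0" --pt "-20 40 0" --pt "-20 40 0" --pt "-20 40 0" --pt "-18 38 0" --pt "-10 20 0" --pt "0 0 0" --pt "0 0 -40" --pt "0 0 -40" --pt "0 0 -30" --pt "0 0 0" --twist '[0,0,0,0,0,0,0,0,0,0,0]' --grip '[15,15,15,15,15,15,15,15,15,15,15]'

```text
clock: 10.9
tool_pos: [0.4708, 0.3101, 0.0588]
eef_rot: [-0.6, 0.601, 0.371, -0.376]
force: [-0.1, -0.6, 0.4]
width: 0.253
```

Run:
```python
from h import *
o=robot.observe(); t=o["tool_pos"]; print(t,o["force"],o["width"])
w=grab_frame("wrist"); save(w,"w4.png"); f=grab_frame("scene"); save(f,"c4.png"); r=regions_of("mat_top","wrist")
for x,n in ((w,"w"),(f,"s")):
    A=pts(x,np.ones((400,640),bool)); B=A[(np.hypot(A[:,0]-t[0],A[:,1]-t[1])<.075)&(A[:,2]>.05)&(A[:,2]<.075)]
    print(n,len(B),((B.min(0)+B.max(0))/2).round(4),(B.max(0)-B.min(0)).round(4))
if r:
    m=r[0]["pixels"].astype(np.uint8); P=pts(w,m>0); P=P[P[:,2]<.02]; print(P.min(0),P.max(0),circ(P[np.hypot(P[:,0]-.472,P[:,1]-.314)>.062],.065))
```

```text
[0.47078695 0.3101076  0.05878522] [-0.06190826 -0.63655655  0.4360962 ] 0.2528137121818127
w 12824 [0.4705 0.3104 0.0663] [0.1045 0.1053 0.0173]
s 628 [0.4785 0.31   0.0677] [0.0983 0.1042 0.0134]
[ 0.40792678  0.26519242 -0.00265438] [0.51223285 0.37938665 0.0061128 ] [0.47385606 0.31294495]
```

View pics/w4.png

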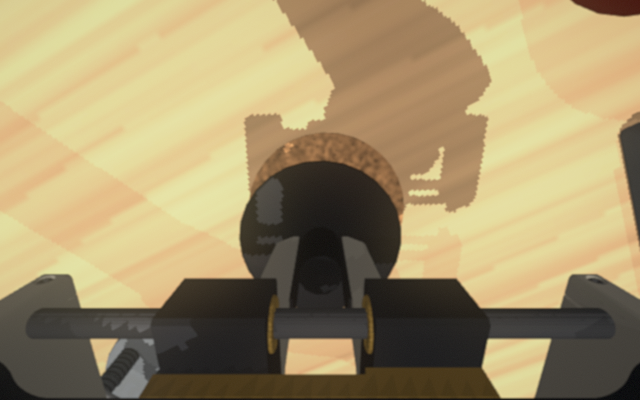

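View pics/c4.png

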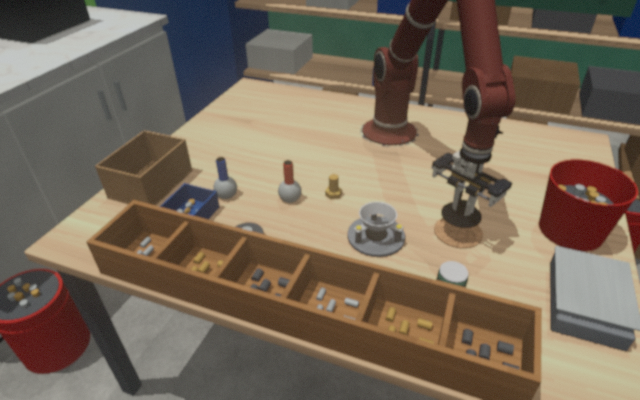

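Emit:
play_rows --pt "1.5 3.5 0" --pt "0 0 -20" --pt "0 0 -15" --pt "0 0 -5" --pt "0 0 0" --pt "0 0 -2.5" --pt "0 0 0" --twist '[0,0,0,0,0,0,0]' --grip '[15,15,15,15,15,15,15]'

```text
clock: 11.92
tool_pos: [0.4734, 0.3171, 0.019]
eef_rot: [0.6, -0.6, -0.374, 0.374]
force: [0.6, 0.3, -0.1]
width: 0.25
```

Run:
```python
from h import *
o=robot.observe(); t=o["tool_pos"]; print(t,o["force"],o["width"])
f=grab_frame("side"); c=f["color"][200:400,260:500]; cv2.imwrite("pics/z4.png",cv2.cvtColor(cv2.resize(c,(720,600)),cv2.COLOR_RGB2BGR))
A=pts(f,np.ones((400,640),bool)); B=A[(np.hypot(A[:,0]-t[0],A[:,1]-t[1])<.05)&(A[:,2]>.012)&(A[:,2]<.04)]; print(np.percentile(B[:,2],[5,25,50]))
w=grab_frame("wrist");A=pts(w,np.ones((400,640),bool)); B=A[(np.hypot(A[:,0]-t[0],A[:,1]-t[1])<.05)&(A[:,2]>.012)&(A[:,2]<.04)]; print(np.percentile(B[:,2],[5,25,50]))
```

```text
[0.47335824 0.31707407 0.01904572] [ 0.64418866  0.30825607 -0.07838114] 0.2502971536672668
[0.02165228 0.02256714 0.02323333]
[0.02224078 0.0228333  0.02325266]
```

View pics/z4.png

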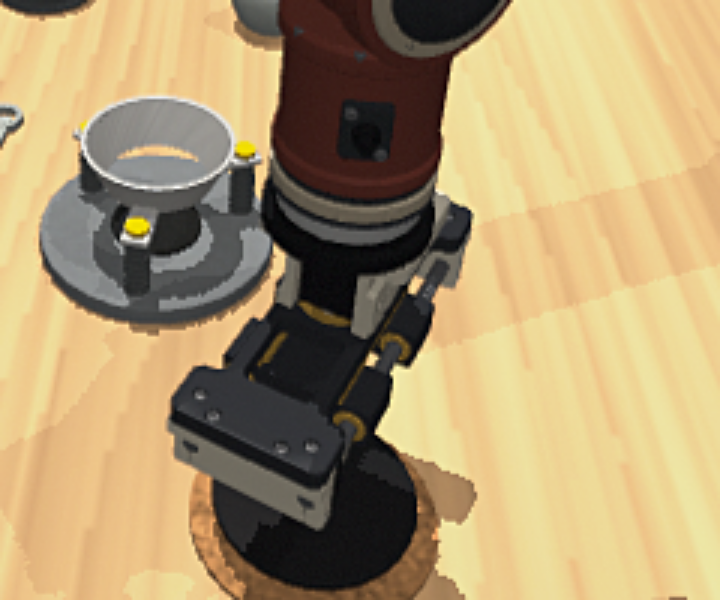

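Emit:
play_rows --pt "-1 -2.5 0" --pt "0 0 -1.5" --pt "0 0 -1.5" --pt "0 0 0" --pt "0 0 0" --twist '[0,0,0,0,0]' --grip '[15,15,15,15,15]'

```text
clock: 12.65
tool_pos: [0.4722, 0.3146, 0.0158]
eef_rot: [0.6, -0.6, -0.374, 0.374]
force: [0.5, -0.5, -0.4]
width: 0.255
```

Emit:
play_rows --pt "0 0 -0.7" --pt "0 0 0" --pt "0 0 0" --twist '[0,0,0]' --grip '[15,15,15]'

```text
clock: 13.02
tool_pos: [0.4723, 0.3146, 0.0153]
eef_rot: [0.6, -0.6, -0.374, 0.374]
force: [-0.7, 0.3, 0.8]
width: 0.255
```

Emit:
play_rows --pt "0 0 -0.4" --pt "0 0 0" --pt "0 0 0" --pt "0 0 0" --pt "0 0 0" --pt "0 0 15" --pt "0 0 30" --pt "0 0 50" --pt "0 0 50" --pt "0 0 30" --pt "0 0 0" --twist '[0,0,0,0,0,0,0,0,0,0,0]' --grip '[15,28,40,60,80,80,80,93,93,93,93]'

```text
clock: 14.4
tool_pos: [0.4738, 0.3155, 0.1934]
eef_rot: [0.6, -0.6, -0.377, 0.371]
force: [0.8, -0.6, -0.0]
width: 1.003
```

Run:
```python
from h import *
o=robot.observe(); t=o["tool_pos"]; print(t,o["force"],o["width"])
w=grab_frame("wrist"); save(w,"w5.png")
A=pts(w,np.ones((400,640),bool)); D=np.hypot(A[:,0]-.472,A[:,1]-.314)
for a,b in ((.015,.025),(.05,.07)):
    B=A[(D<.07)&(A[:,2]>a)&(A[:,2]<b)]; print(len(B),((B.min(0)+B.max(0))/2).round(4),(B.max(0)-B.min(0)).round(4),np.median(B[:,2]))
r=regions_of("mat_top","wrist")
if r:
    P=pts(w,r[0]["pixels"]); P=P[P[:,2]<.012]; print("mat",P.min(0),P.max(0))
```

```text
[0.47378592 0.31553742 0.19343309] [ 0.77891673 -0.58542759 -0.02704078] 1.0028585292629795
5223 [0.4727 0.3152 0.02  ] [0.1056 0.1047 0.0098] 0.019466956058941665
377 [0.4726 0.3151 0.056 ] [0.0231 0.0231 0.0113] 0.059227034998777794
mat [ 0.40861814  0.25094427 -0.00179466] [0.53933266 0.3787767  0.00603549]
```

View pics/w5.png

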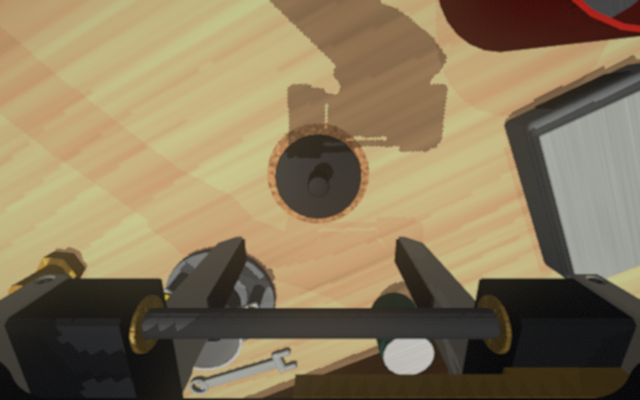

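Emit:
play_rows --pt "5 -30 10" --pt "5 -45 0" --pt "5 -50 0" --pt "5 -50 0" --pt "0 -50 0" --pt "0 -50 0" --pt "0 -50 0" --pt "0 -50 0" --pt "0 -50 0" --pt "0 -40 0" --pt "0 -30 0" --pt "0 0 0" --twist '[0,0,0,0,0,0,0,0,0,0,0,0]' --grip '[93,93,93,93,93,93,93,93,93,93,93,93]'

```text
clock: 16.0
tool_pos: [0.4906, -0.183, 0.1982]
eef_rot: [0.602, -0.601, -0.371, 0.374]
force: [-0.1, 0.7, -0.6]
width: 0.999
```

Run:
```python
from h import *
o=robot.observe(); t=o["tool_pos"]; print(t,o["force"],o["width"],o["q"].round(2))
w=grab_frame("wrist"); save(w,"w6.png"); f=grab_frame("side")
for n,x in (("w",w),("side",f)):
    A=pts(x,np.ones((400,640),bool)); D=np.hypot(A[:,0]-.494,A[:,1]+.18)
    B=A[(D<.05)&(A[:,2]>.122)&(A[:,2]<.14)]; print(n,"top",len(B),((B.min(0)+B.max(0))/2).round(4),(B.max(0)-B.min(0)).round(4)) if len(B) else 0
    B=A[(D<.05)&(A[:,2]>.07)&(A[:,2]<.125)]; print(circ(B,.015).round(4))
```

```text
[ 0.49058991 -0.18304101  0.19822173] [-0.07078443  0.66094365 -0.57818419] 0.9989714313514387 [ 0.23  0.43  0.12  1.8  -0.06  0.92  1.49]
w top 837 [ 0.4957 -0.1788  0.1268] [0.0291 0.0293 0.0095]
[ 0.4964 -0.1791]
side top 73 [ 0.4951 -0.1773  0.1263] [0.0294 0.0268 0.0085]
[ 0.4951 -0.1792]
```

View pics/w6.png

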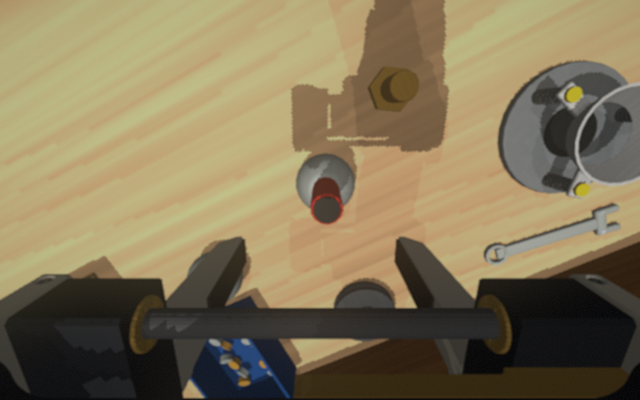

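Emit:
play_rows --pt "5 4 0" --pt "0 0 -30" --pt "0 0 -30" --pt "0 0 -30" --pt "0 0 -26" --pt "0 0 -12" --pt "0 0 -4" --pt "0 0 0" --twist '[0,0,0,0,0,0,0,0]' --grip '[93,93,93,93,93,93,93,93]'

```text
clock: 17.1
tool_pos: [0.4978, -0.1762, 0.0682]
eef_rot: [-0.6, 0.6, 0.375, -0.374]
force: [-0.3, 0.6, 0.9]
width: 1.002
```

Emit:
play_rows --pt "0 0 0" --pt "0 0 0" --pt "0 0 0" --twist '[0,0,0]' --grip '[70,50,40]' --force 50

```text
clock: 17.48
tool_pos: [0.4974, -0.1766, 0.0681]
eef_rot: [-0.6, 0.6, 0.374, -0.374]
force: [0.1, -0.1, 0.1]
width: 0.729
```

Run:
```python
from h import *
o=robot.observe(); t=o["tool_pos"]; print(t,o["force"],o["width"])
f=grab_frame("side"); c=f["color"][80:280,230:470]; cv2.imwrite("pics/z6.png",cv2.cvtColor(cv2.resize(c,(720,600)),cv2.COLOR_RGB2BGR))
```

```text
[ 0.49744145 -0.17660914  0.06813631] [ 0.12210633 -0.06732094  0.05319797] 0.7289051861245549
```

View pics/z6.png

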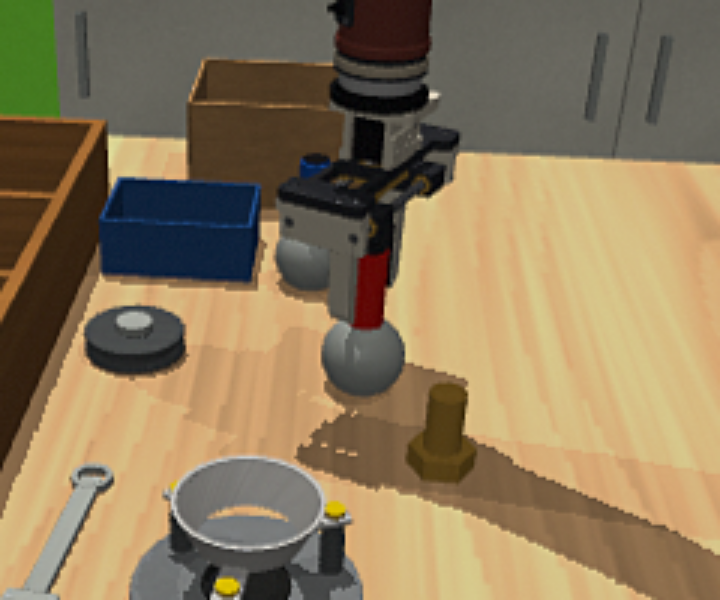

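Emit:
play_rows --pt "-2 -2.5 -2" --pt "0 0 -2" --pt "0 0 0" --pt "0 0 0" --pt "0 0 0" --pt "0 0 0" --pt "0 0 0" --twist '[0,0,0,0,0,0,0]' --grip '[50,40,34,25,20,20,20]' --force 50

```text
clock: 18.4
tool_pos: [0.4952, -0.179, 0.0636]
eef_rot: [0.6, -0.6, -0.374, 0.374]
force: [0.2, -0.5, -1.1]
width: 0.319
```

Emit:
play_rows --pt "0 0 0" --pt "0 0 15" --pt "0 0 30" --pt "0 0 35" --pt "0 0 30" --pt "0 0 10" --pt "0 0 0" --twist '[0,0,0,0,0,0,0]' --grip '[20,20,20,20,20,20,20]' --force 60

```text
clock: 19.27
tool_pos: [0.4951, -0.1789, 0.1841]
eef_rot: [-0.6, 0.6, 0.374, -0.374]
force: [-0.1, -0.8, -2.7]
width: 0.315
```

Emit:
play_rows --pt "5 20 0" --pt "10 40 0" --pt "12 45 0" --pt "12 45 0" --pt "12 45 0" --pt "12 45 0" --pt "9 35 0" --pt "4 15 0" --pt "0 0 0" --pt "0 0 0" --twist '[0,0,0,0,0,0,0,0,0,0]' --grip '[20,20,20,20,20,20,20,20,20,20]'

```text
clock: 20.52
tool_pos: [0.5708, 0.1081, 0.1833]
eef_rot: [-0.6, 0.601, 0.372, -0.374]
force: [-0.3, -0.6, -2.2]
width: 0.316
```

Run:
```python
from h import *
o=robot.observe(); t=o["tool_pos"]; print(t,o["force"],o["width"])
f=grab_frame("side"); c=f["color"][100:320,180:440]; cv2.imwrite("pics/z7.png",cv2.cvtColor(cv2.resize(c,(720,600)),cv2.COLOR_RGB2BGR))
w=grab_frame("wrist"); save(w,"w7.png"); s=grab_frame("scene")
for n,x in (("side",f),("wrist",w),("scene",s)):
    A=pts(x,np.ones((400,640),bool)); S=A[(np.hypot(A[:,0]-t[0],A[:,1]-t[1])<.05)&(A[:,2]>.118)&(A[:,2]<.178)]
    b=least_squares(lambda p:np.linalg.norm(S-p,axis=1)-.036,[t[0],t[1],.148],loss="soft_l1",f_scale=.002).x; print(n,"ball",b.round(4))
    R=A[(np.hypot(A[:,0]-.571,A[:,1]-.11)<.053)&(A[:,2]>.08)&(A[:,2]<.09)]; 
    if len(R): print("rim",len(R),((R.min(0)+R.max(0))/2).round(4),(R.max(0)-R.min(0)).round(4),circ(R).round(4))
```

```text
[0.57080317 0.10811339 0.18330947] [-0.33327169 -0.59681363 -2.1804805 ] 0.3164873747897909
side ball [0.5706 0.1076 0.1468]
rim 264 [0.5708 0.1138 0.0832] [0.0979 0.0921 0.0063] [0.571  0.1114 0.0469]
wrist ball [0.572  0.1078 0.1471]
rim 960 [0.5663 0.1101 0.0831] [0.0868 0.0975 0.0063] [0.5719 0.1096 0.0467]
scene ball [0.569  0.1068 0.1505]
rim 188 [0.5737 0.1079 0.0847] [0.0948 0.0975 0.0094] [0.5715 0.1084 0.0463]
```

View pics/z7.png

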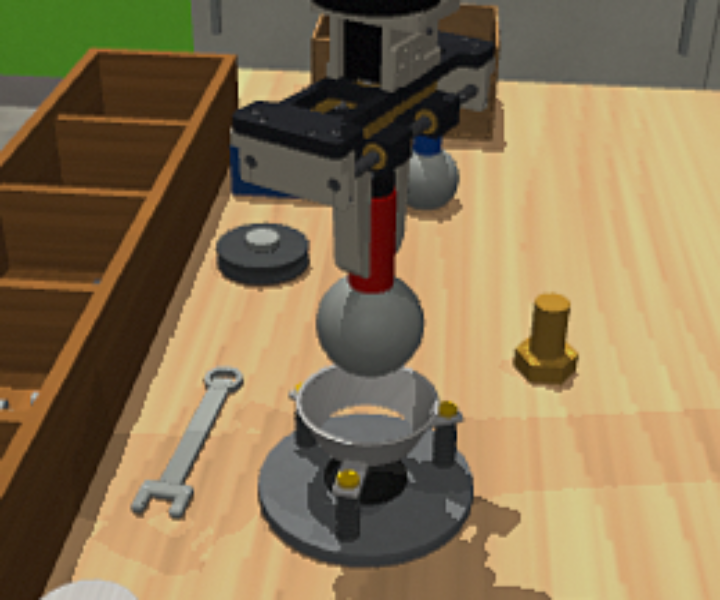

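View pics/w7.png

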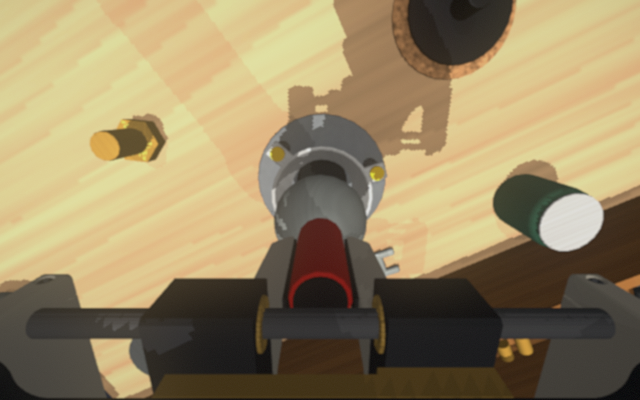

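Emit:
play_rows --pt "0.5 2.5 0" --pt "0 0 -25" --pt "0 0 -25" --pt "0 0 -15" --pt "0 0 -5" --pt "0 0 0" --pt "0 0 0" --twist '[0,0,0,0,0,0,0]' --grip '[20,20,20,20,20,20,20]'

```text
clock: 21.55
tool_pos: [0.5721, 0.1131, 0.1144]
eef_rot: [-0.6, 0.6, 0.374, -0.374]
force: [-1.2, -1.3, -2.6]
width: 0.318
```

Run:
```python
from h import *
o=robot.observe(); t=o["tool_pos"]; print(t,o["force"],o["moment"],o["width"])
f=grab_frame("side"); c=f["color"][140:300,230:400]; cv2.imwrite("pics/z8.png",cv2.cvtColor(cv2.resize(c,(720,600)),cv2.COLOR_RGB2BGR))
```

```text
[0.57205198 0.11314722 0.1144012 ] [-1.20968975 -1.34787339 -2.5591341 ] [-0.41567038  0.13566248  0.04361265] 0.31756746994098445
```

View pics/z8.png

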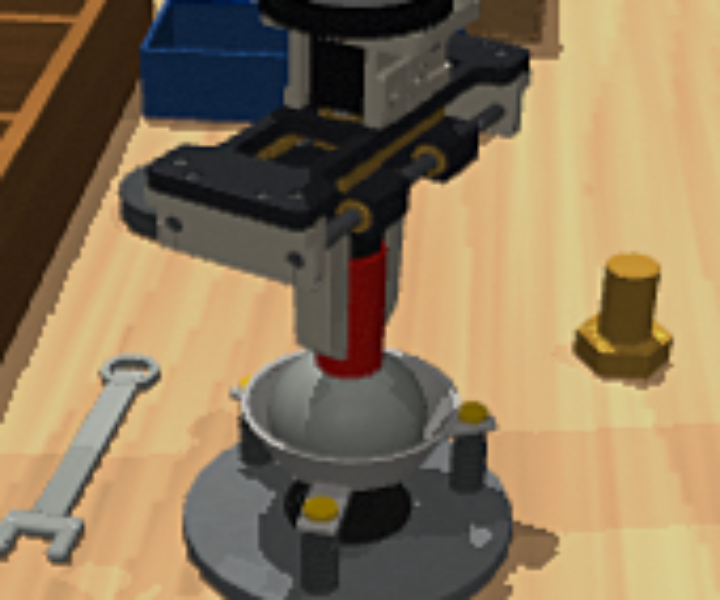

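Emit:
play_rows --pt "-0.5 -2 0" --pt "0 0 -3" --pt "0 0 -2" --pt "0 0 0" --pt "0 0 0" --twist '[0,0,0,0,0]' --grip '[20,20,20,20,20]'

```text
clock: 22.22
tool_pos: [0.5713, 0.1106, 0.109]
eef_rot: [-0.6, 0.6, 0.374, -0.374]
force: [-2.1, -2.9, 1.5]
width: 0.318
```

Emit:
play_rows --pt "0 0 -2" --pt "0 0 -1.5" --pt "0 0 0" --pt "0 0 0" --twist '[0,0,0,0]' --grip '[20,20,20,20]'

```text
clock: 22.72
tool_pos: [0.5714, 0.1107, 0.1057]
eef_rot: [-0.6, 0.6, 0.374, -0.374]
force: [-0.9, -3.9, 6.2]
width: 0.317
```

Emit:
play_rows --pt "-0.3 -1 0" --pt "0 0 0" --pt "0 0 0" --twist '[0,0,0]' --grip '[20,20,20]'

```text
clock: 23.1
tool_pos: [0.5713, 0.1102, 0.1057]
eef_rot: [-0.6, 0.6, 0.374, -0.374]
force: [-1.8, -1.9, 4.8]
width: 0.317
```

```bash
cat > r.py <<'E'
from h import *
import sys
o=robot.observe(); t=o["tool_pos"]; print(o["clock"],t.round(4),o["force"].round(1),o["moment"].round(2),o["width"])
f=grab_frame("side"); w=grab_frame("wrist"); s=grab_frame("scene"); save(w,"w_"+sys.argv[1]+".png")
c=f["color"][140:300,230:400]; cv2.imwrite("pics/z_"+sys.argv[1]+".png",cv2.cvtColor(cv2.resize(c,(720,600)),cv2.COLOR_RGB2BGR))
for n,x in (("side",f),("wrist",w),("scene",s)):
    A=pts(x,np.ones((400,640),bool)); d=np.hypot(A[:,0]-.571,A[:,1]-.11)
    R=A[(d<.05)&(d>.0445)&(A[:,2]>.045)&(A[:,2]<.1)]
    hz,e=np.histogram(R[:,2],np.arange(.045,.1,.003)); print(n,"rim z p90",np.percentile(R[:,2],[50,80,90,97]).round(4),len(R))
    hsv=cv2.cvtColor(x["color"],cv2.COLOR_RGB2HSV); m=(hsv[...,0]>20)&(hsv[...,0]<35)&(hsv[...,1]>150)&(hsv[...,2]>120)
    Y=pts(x,m); dy=np.hypot(Y[:,0]-.571,Y[:,1]-.11); Y=Y[(dy>.05)&(dy<.072)&(Y[:,2]>.05)]
    if len(Y): print("  heads",np.percentile(Y[:,2],[50,90]).round(4),len(Y))
E
python3 r.py a
```

```text
23.1 [0.5713 0.1102 0.1057] [-1.8 -1.9  4.8] [-0.85  0.41  0.03] 0.31695692545893417
side rim z p90 [0.0804 0.082  0.0824 0.0828] 335
  heads [0.0644 0.0651] 46
wrist rim z p90 [0.0816 0.0823 0.0826 0.0831] 1727
  heads [0.0644 0.0653] 511
scene rim z p90 [0.0825 0.085  0.0859 0.0867] 175
  heads [0.0657 0.0657] 2
```

View pics/z_a.png

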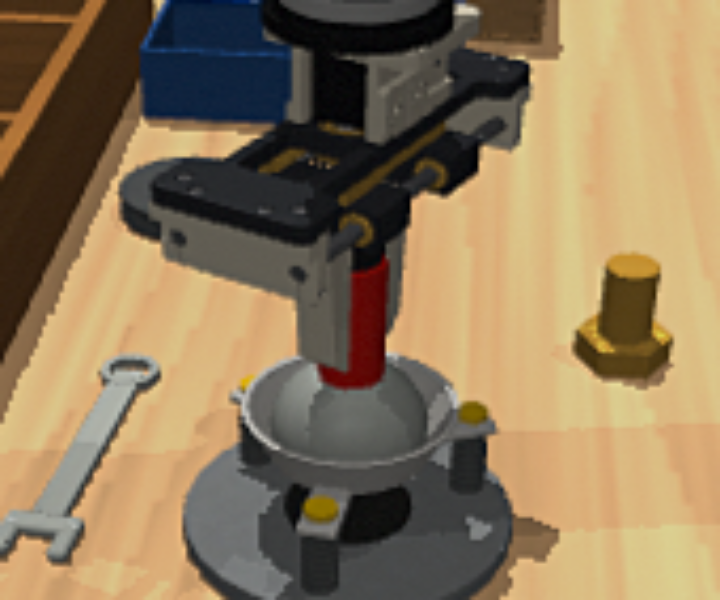

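Emit:
play_rows --pt "-0.5 -0.6 -2" --pt "0 0 -3" --pt "0 0 -3" --pt "0 0 -3" --pt "0 0 -3" --pt "0 0 -2" --pt "0 0 0" --pt "0 0 0" --twist '[0,0,0,0,0,0,0,0]' --grip '[20,20,20,20,20,20,20,20]' --force 60

```text
clock: 24.25
tool_pos: [0.5713, 0.1098, 0.0907]
eef_rot: [-0.6, 0.6, 0.375, -0.373]
force: [-3.3, -3.8, 10.3]
width: 0.317
```

```bash
python3 r.py b
```

```text
24.25 [0.5713 0.1098 0.0907] [-3.3 -3.8 10.3] [-0.78  0.63  0.05] 0.3170294959014657
side rim z p90 [0.0661 0.0673 0.0678 0.0686] 311
  heads [0.0645 0.0654] 66
wrist rim z p90 [0.0673 0.0679 0.0683 0.0687] 1639
  heads [0.0644 0.0653] 592
scene rim z p90 [0.0688 0.0711 0.0717 0.0727] 162
  heads [0.0687 0.0687] 1
```

Emit:
play_rows --pt "-0.5 -0.6 -1.7" --pt "0 0 -2" --pt "0 0 -1.2" --pt "0 0 0" --pt "0 0 0" --pt "0 0 0" --twist '[0,0,0,0,0,0]' --grip '[20,20,20,20,20,20]'

```text
clock: 25.15
tool_pos: [0.5713, 0.1098, 0.0863]
eef_rot: [-0.6, 0.6, 0.375, -0.373]
force: [-1.9, -3.3, 11.7]
width: 0.315
```

```bash
python3 r.py c
```

```text
25.15 [0.5713 0.1098 0.0863] [-1.9 -3.3 11.7] [-0.69  0.63  0.01] 0.31480395100787983
side rim z p90 [0.0619 0.0632 0.0636 0.0642] 300
  heads [0.0644 0.0653] 66
wrist rim z p90 [0.0629 0.0636 0.0639 0.0643] 1636
  heads [0.0644 0.0652] 614
scene rim z p90 [0.0648 0.0667 0.0676 0.0685] 160
  heads [0.0662 0.0669] 4
```

View pics/z_c.png

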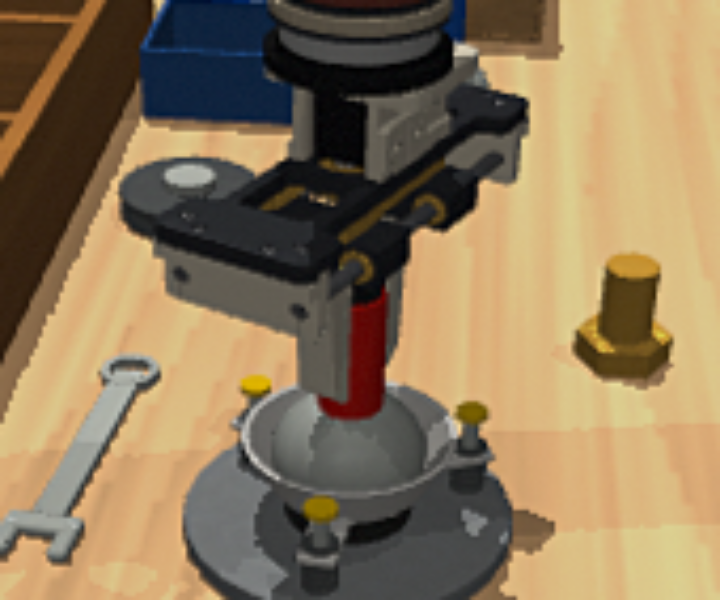

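View pics/w_c.png

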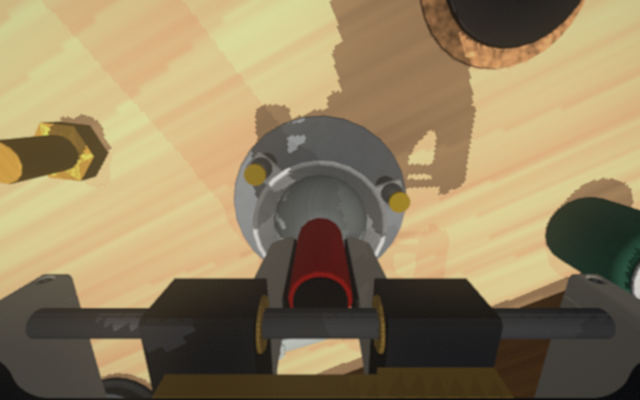

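Emit:
play_rows --pt "0 0 -0.6" --pt "0 0 0" --pt "0 0 0" --pt "0 0 0" --pt "0 0 0" --twist '[0,0,0,0,0]' --grip '[20,20,20,20,20]'

```text
clock: 25.92
tool_pos: [0.5713, 0.1098, 0.0857]
eef_rot: [-0.6, 0.6, 0.375, -0.373]
force: [-2.9, -2.9, 12.2]
width: 0.315
```

```bash
python3 r.py d
python3 - <<'E'
from h import *
f=grab_frame("side"); save(f,"s_end.png")
A=pts(f,np.ones((400,640),bool)); t=robot.observe()["tool_pos"]
h=cv2.cvtColor(f["color"],cv2.COLOR_RGB2HSV); m=((h[...,0]<8)|(h[...,0]>172))&(h[...,1]>200)&(h[...,2]>80)
P=pts(f,m); P=P[(np.hypot(P[:,0]-.571,P[:,1]-.11)<.03)&(P[:,2]>.07)&(P[:,2]<.2)]
for a,b in((.085,.1),(.1,.12),(.12,.145)):
    s=P[(P[:,2]>a)&(P[:,2]<b)]
    if len(s)>8: print("neck",a,circ(s,.015).round(4),len(s))
E
```

```text
25.925 [0.5713 0.1098 0.0857] [-2.9 -2.9 12.2] [-0.63  0.65 -0.  ] 0.31497000360442984
side rim z p90 [0.0616 0.0627 0.0632 0.0638] 298
  heads [0.0642 0.0652] 68
wrist rim z p90 [0.0624 0.063  0.0633 0.0638] 1631
  heads [0.0644 0.0653] 618
scene rim z p90 [0.0641 0.0661 0.0667 0.068 ] 148
neck 0.085 [0.5716 0.1097] 58
neck 0.1 [0.5713 0.1094] 51
neck 0.12 [0.5713 0.1097] 81
```

View pics/s_end.png

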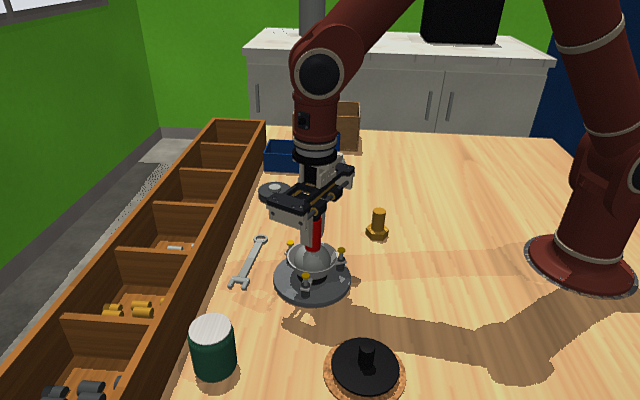

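The picture shows the cover upright on the mat at about (365, 367), the flask upright in the pressed ring at about (313, 262), and the bystanders where they were. The rim is at about 63.3 mm and the post heads at 65 mm, so I'm handing in.

```bash
python3 -c "
from cell import robot
print(robot.finish_job(), robot.observe()['tool_pos'], robot.observe()['force'])"
```

```text
the job is handed in; nothing more can be done
the job is handed in; nothing more can be done
```

The job is handed in at about 26 s. The dust cover stands upright on the cork mat, and the red-necked flask is held pressed down in the ring.

**Cover:** the wrist camera put it about 1–2 mm from the mat's centre, with its disc top at 19.5 mm (20 mm expected).

**Flask and ring:**
- **Height:** the rim was at about 63.3 mm by the side and wrist cameras, against 65 mm for the yellow heads, so the ring is down about 21.7 mm.
- **Force:** the push was about 12 N plus the flask's weight, which fits the spring figures.
- **Flask:** the neck was vertical to within about 0.5 mm over its height. The jaws held it at 29 mm, set to 60 N.

**What failed or disagreed:**
- **Fingertip height:** the fingertips were about 11 mm above the reported TCP, not 25 mm below it. My first grasp therefore closed above the knob without touching anything. I used the fingertip height from the cameras after that.
- **Scene camera:** it read the rim 2–3 mm higher than the other two cameras, about 66–67 mm. It also read the bench about 2–3 mm too high, so I trusted the other two.
- **Sideways force:** a force of about 3 N in x and in y remained at the wrist while pressing.
- **Bystanders:** the last picture shows the tin, wrench, bolt and pulley in place. The gripper partly hid the tray and hid the blue-necked flask, so I checked those two only in earlier pictures.

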